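# Set the paint shaker to speed 5 and start it

## Robot

A 6-joint arm with a two-finger parallel gripper is mounted at the origin on the work surface. World frame = base frame: x ahead of the robot, y to its left, z up, the work surface at z = 0. Lengths are in mm, angles in rad, forces in N, time in s.
With the tool pointing down it reaches from about 400 to 925 mm from the base axis. Payload 12.5 kg.
Tool frame: the origin (TCP) lies on the mounting face of the last link; the fingertips stand 190 mm ahead of it and the grasp point (between the pads) lies 171 mm ahead of it; x points along the fingers, y is the direction in which the jaws open and shut, and the axes are right-handed (so a half turn about x gives the same grasp; the last joint's range is limited). The gripper opens to 95 mm and grips with 3 to 60 N. Pads are 20 mm wide; open, the fingers measure 119 mm over their backs; the gripper's body (75 mm by 180 mm) begins 59 mm behind the grasp point.
Start: joints at [1.113, 0.491, 1.559, -0, 1.092, -0.106], TCP at [215.344, 586.73, 404.761] pointing down, gripper open.
Joint ranges: [-3.1, 3.1], [-0.84, 2.19], [0.05, 2.79], [-1.13, 4.28], [0.06, 2.93], [-2.69, 2.69]. Speed limits (rad/s): [2.22, 2.22, 2.79, 3.14, 3.14, 3.14].

## Interface

Orientations are given as [roll, pitch, yaw] about the fixed x, y, z axes, in that order (R = Rz(yaw) Ry(pitch) Rx(roll)).
In Python, from cell import env, eyes gives the robot as it stands. The module is installed in compiled form; this text tells all that it offers.
- The arm moves only by the tool jog_arm, never from a script. Its argument "deltas" is one flat list of numbers, 7 for each row, row after row: the shift along the tool's x, y, z in mm, then the turn, a rotation vector about the tool's x, y, z in rad, then the opening, from 0 (shut) to 1 (fully open). A call has 1 to 10 rows; each row shifts and turns the pose as measured when the row begins, along the tool's axes as they then stand; what a row does not reach is not made up. A row lasts 1/8 s, in which the tool goes at most 62.5 mm and 10.7 degrees, less where a joint would pass 70% of its speed; a pose out of reach is approached as far as the arm can. A call is refused whole if a number of a shift passes 62.5 or a number of a turn 0.188, either way. A call with a gripper value outside its range is refused whole. The fingers move at their own pace and stop on an object; the grip force is fixed at half the most. Time passes only in rows, so rows that do not move let the fingers close. It gives the time, the measured TCP pose, the force and the opening at its end, in the units of the state.
- env.state(): the state, without advancing time (a new reading comes with each control period).
- eyes.read_camera(name): name is "scene" or "top" or "wrist"; returns a dict with "image" (384x512x3 uint8, red, green, blue), "fovy" (degrees; the focal length in pixels is half the picture's height over the tangent of half this angle, whatever the lens; pixels are square), "cx", "cy" (the principal point, pixels), "world_from_camera" (4x4, takes a point from camera to world coordinates). Camera axes: x right, y up, looking along -z (the intrinsics and any distortion apply to the point x, -y, -z); pixel columns grow to the right and rows downward; lengths in mm; the calibration is good to about 2 mm. A picture is of the moment at which its call begins. There is no depth.
- env.job_done(): hands the job in, once; it reports no verdict.
The state is a dict: "t": time; "joints": joint angles; "qvel": joint speeds; "tau": joint torques, N m; "eef_pos": TCP position; "tcp_rot": TCP orientation; "ft_force": force on the tool from outside, world axes, zero at the start; "moment": the same for the moment, N m; "opening": opening from 0.0 (shut) to 1.0 (fully open).
Only numpy, scipy, OpenCV 4.12 (cv2) and the standard library are available. Lean on these libraries where they do the work, as an engineer would, in place of code of your own. Each camera call takes 0.05 s, during which the arm holds its last target.

## Task

On the grey paint shaker, push the pointer of the rotary selector round gently with a fingertip, click by click, until it rests in speed 5 (the fifth click clockwise from the off dot), and take the finger off it; then press the round start button fully in and let it come back up. The selector is only pushed, never pinched, and start must not be pressed at any other speed. Do not lift, tip or shove the shaker along, leave the bottle in its cup, and leave the other things on the desk alone.

Things in the scene. Friction and masses are not known exactly. Their poses are not given: they have to be found in the camera images.
- shaker: paint shaker: grey box 170 (x) x 250 (y) x 60 mm high, flat level top panel, loose on rubber feet, about 2.4 kg (slides if pushed above about 12 N). Origin: centre of its underside; front towards its -x, z up. On the panel: selector axis at (0, -60) mm, start button at (-45, 35), rubber cup (50 mm diameter, 22 mm high) with a bottle at (35, 85), the bottle's top 64 mm above the panel
- selector_axis (a point): on the selector's vertical axis, 20 mm above the panel; x along the pointer, z up. A black disc, 66 mm diameter, top 9 mm above the panel, carries one upright black fin 10 mm wide, its top 32 mm above the panel, from 9 mm behind the axis to 31 mm in front: the long end with a white line is the pointer. Round it on the panel: a pale dot (off) and eight ticks, longer from 1 to 8
- pointer_end (a point): outer end of the pointer fin, on its middle line, 20 mm above the panel, 31 mm from the selector's axis
- selector (a joint): selector's turn, rad, clockwise from above: 0 = off (pointer at the dot, 120 degrees left of the shaker's +x), a click each 0.5236 (30 degrees), speed 5 = 2.618, speed 8 = 4.189. Turns both ways between stops just beyond off and 8. Sprung detents: 2 to 4 N at the fin's end leaves a click, half-way (15 degrees) it snaps by itself into the next. Starts in off, 1, 2 or 3
- start_top (a point): centre of the top of the round grey start button, 28 mm diameter, in a black housing on the panel; the button is pressed straight down
- start (a joint): start button's travel in m: 0 up, 0.006 fully in (about 5 N); springs back when let go
- shaken: amber paint bottle standing loose in the shaker's rubber cup, 35 mm diameter, 60 mm tall, origin at the centre of its underside (64 mm above the desk)
- bottle_a: amber paint bottle, 35 mm diameter, 60 mm tall, standing on the desk beside the shaker; a bystander
- bottle_b: white paint bottle, 35 mm diameter, 60 mm tall, standing on the desk beside the shaker; a bystander
- jar: glass jar with steel lid, 56 mm diameter, 60 mm tall, on the desk; a bystander
- tape: roll of tape lying flat, 80 mm outside diameter, 20 mm high; a bystander
- driver: screwdriver lying on the desk; a bystander
- mug: white cup without handle, 74 mm diameter, 80 mm tall; a bystander

How it is judged (in metres and radians):
On the way, in this order (a step that is already met when the one before it is completed fails the run):
1. the selector rests in speed 5 with the fingers off it (value of joint selector between 2.488 and 2.748 rad and contact force between the fingers and selector below 0.3 N and value of joint start below 0.002 m), for 0.2 s.
2. the start button is pressed fully in (value of joint selector between 2.488 and 2.748 rad and value of joint start above 0.0045 m), for 0.04 s.
At the end, for the whole second after the job is handed in: The selector rests in speed 5 (within 0.13 rad), the start button has been pressed in at least 4.5 mm with the selector there and is back up (within 1.5 mm), the shaker stands level and at rest within 30 mm of where it was, its bottle upright in the cup (value of joint selector between 2.488 and 2.748 rad and value of joint start below 0.0015 m and distance of shaker from where it was at the start of the episode below 0.03 m and angle between shaker's own z axis and vertical below 0.05 rad and linear speed of shaker below 0.01 m/s and z of shaken in the frame of shaker below 0.072 m and angle between shaken's own z axis and vertical below 0.35 rad); the robot touches nothing.
It fails at once if start pressed (more than 3 mm) while the selector is not in speed 5 (value of joint start above 0.003 m and not (value of joint selector between 2.488 and 2.748 rad)).
It fails at once if the selector pinched or forced: more than 30 N on it (contact force between the fingers and selector above 30 N).
It fails at once if the shaker lifted, tipped or shoved more than 30 mm (height (world z) of shaker above 0.012 m or angle between shaker's own z axis and vertical above 0.1 rad or distance of shaker from where it was at the start of the episode above 0.03 m).
It fails at once if the bottle lifted out of the shaker's cup (z of shaken in the frame of shaker above 0.076 m).
It fails at once if a bystander moved more than 20 mm (distance of any of bottle_a, bottle_b, jar, tape, driver, mug from where it was at the start of the episode above 0.02 m).
It also fails if it takes over 51 s, if anything falls off the work surface, if the arm or the gripper's body presses on something with over 40 N, if the wrist force passes 120 N, or if a joint passes its speed limit or range.

## Working session

There is one attempt and no reset: what is moved stays moved. The work goes in short steps, Python scripts to look and compute and a tool call to move; the robot and the scene stay as the last step left them, time stands still between calls to the robot, and variables do not carry over. Pictures are saved under pics/ and viewed, and the job is handed in when it is done.

Besides the shell and the picture viewer there is one more tool, called after "Call:" as name(argument=value, ...) on one line, values as JSON. jog_arm: Moves the arm, as the interface text tells. Its arguments: {"type":"object","properties":{"deltas":{"type":"array","items":{"type":"number"}}},"required":["deltas"]}

```bash
mkdir -p pics; python3 - <<'E'
from cell import env, eyes
import cv2,numpy as np
print(env.state())
for n in ("scene","top","wrist"):
    c=eyes.read_camera(n); cv2.imwrite(f"pics/{n}0.png",c["image"][:,:,::-1]); print(n,{k:v for k,v in c.items() if k!="image"})
E
```

```text
{'t': 0.0, 'joints': array([ 1.11339855e+00,  4.91569998e-01,  1.55945502e+00, -3.42220425e-05,
        1.09177121e+00, -1.05576190e-01]), 'qvel': array([ 2.74007971e-04, -8.46330348e-08,  2.44597643e-04,  1.41279774e-03,
        8.23548880e-04, -1.94230128e-04]), 'tau': array([ 6.30582035e-04, -6.12644148e+01, -2.58204818e+01,  6.92835893e-02,
        4.79797251e-02, -7.08660923e-05]), 'eef_pos': array([215.33013193, 586.69383557, 404.15323136]), 'tcp_rot': array([-1.6511603 ,  1.56959237, -2.0029661 ]), 'ft_force': array([ 0.10468574, -0.48787034, -0.07650552]), 'moment': array([-0.03015024,  0.02683364, -0.0087166 ]), 'opening': 0.999066149860558}
scene {'fovy': 52.619121790401636, 'cx': 257.37552892785794, 'cy': 189.00103667711147, 'world_from_camera': array([[-3.00603377e-01, -7.80021933e-01,  5.48820001e-01,
         1.07546881e+03],
       [ 9.53600974e-01, -2.55955679e-01,  1.58530354e-01,
         1.23781564e+02],
       [ 1.68164427e-02,  5.71010047e-01,  8.20770817e-01,
         8.10296985e+02],
       [ 0.00000000e+00,  0.00000000e+00,  0.00000000e+00,
         1.00000000
[... 204 characters left out ...]
  [-9.99113363e-01, -4.16328611e-02,  6.26036457e-03,
        -2.30597440e+01],
       [-2.29510004e-03,  2.02338280e-01,  9.79313000e-01,
         8.40764071e+02],
       [ 0.00000000e+00,  0.00000000e+00,  0.00000000e+00,
         1.00000000e+00]])}
wrist {'fovy': 65.65800687895154, 'cx': 256.04283511780693, 'cy': 189.03203140713092, 'world_from_camera': array([[ 3.45095849e-01, -8.96647893e-01, -2.77365123e-01,
         1.37258025e+02],
       [ 9.38567178e-01,  3.29458415e-01,  1.02707373e-01,
         6.15154050e+02],
       [-7.12075247e-04, -2.95769689e-01,  9.55259014e-01,
         3.83640332e+02],
       [ 0.00000000e+00,  0.00000000e+00,  0.00000000e+00,
         1.00000000e+00]])}
```

View pics/scene0.png

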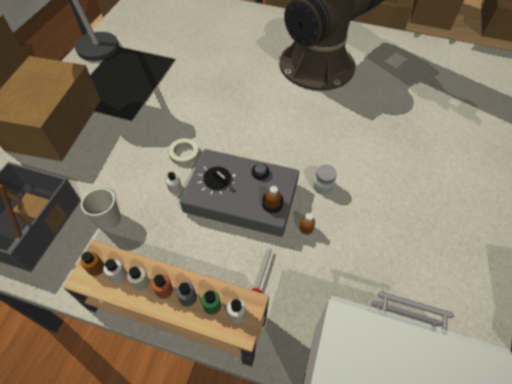

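View pics/top0.png

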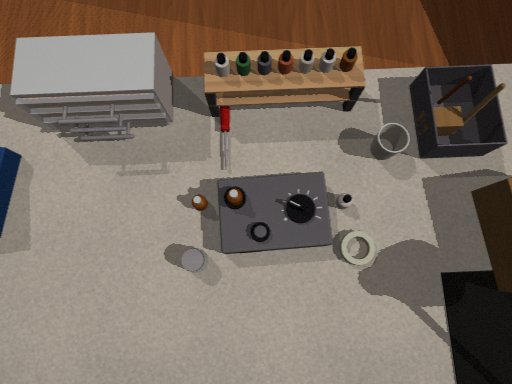

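View pics/wrist0.png

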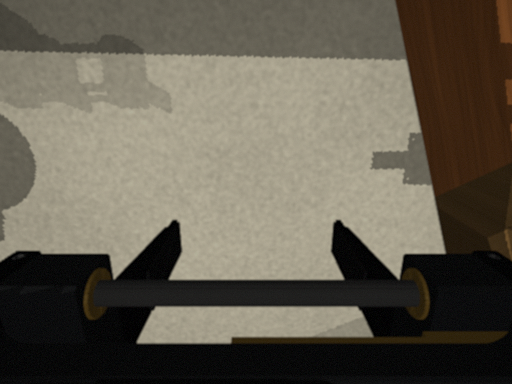

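The scene view shows the shaker at (240,190). In the top view it is at (273,212), with the selector at (300,208), start at (260,232) and the bottle at (235,197). I'll enlarge the crops next.

```bash
python3 - <<'E'
import cv2,numpy as np
a=cv2.imread("pics/top0.png")[160:265,180:380]; b=cv2.imread("pics/scene0.png")[135:245,160:340]
cv2.imwrite("pics/topc.png",cv2.resize(a,None,fx=4,fy=4,interpolation=cv2.INTER_CUBIC))
cv2.imwrite("pics/scenec.png",cv2.resize(b,None,fx=4,fy=4,interpolation=cv2.INTER_CUBIC))
E
```

```text
(no output)
```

View pics/topc.png

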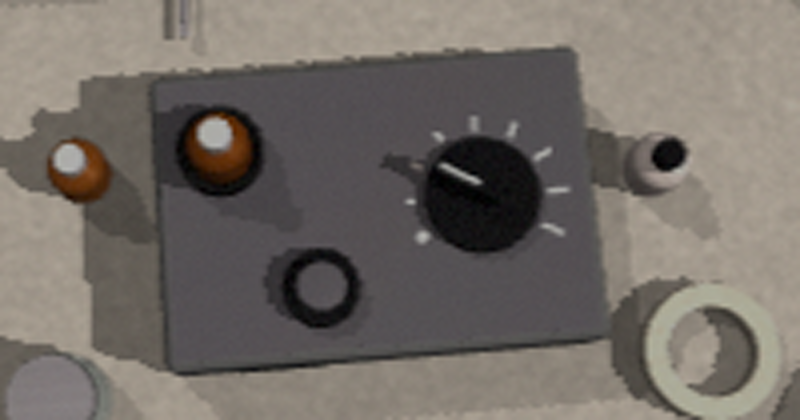

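View pics/scenec.png

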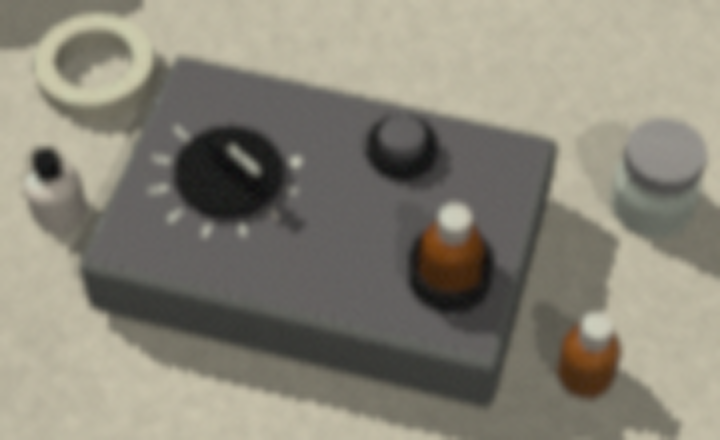

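```bash
cat > h.py <<'E'
import numpy as np,cv2
def ray(c,u,v):
    f=c["image"].shape[0]/2/np.tan(np.radians(c["fovy"])/2)
    d=np.array([(u-c["cx"])/f,-(v-c["cy"])/f,-1]);M=c["world_from_camera"]
    return M[:3,3],M[:3,:3]@d
def onz(c,u,v,z):
    o,d=ray(c,u,v);return o+d*(z-o[2])/d[2]
def tri(c1,p1,c2,p2):
    o1,d1=ray(c1,*p1);o2,d2=ray(c2,*p2);d1=d1/np.linalg.norm(d1);d2=d2/np.linalg.norm(d2)
    A=np.stack([d1,-d2],1);s=np.linalg.lstsq(A,o2-o1,rcond=None)[0]
    a=o1+d1*s[0];b=o2+d2*s[1];return (a+b)/2,np.linalg.norm(a-b)
def proj(c,p):
    f=c["image"].shape[0]/2/np.tan(np.radians(c["fovy"])/2)
    q=np.linalg.inv(c["world_from_camera"])@np.r_[p,1]
    return c["cx"]+f*q[0]/-q[2],c["cy"]-f*q[1]/-q[2]
def blobs(im,mask,x0,y0,x1,y1,mn=2):
    m=np.zeros_like(mask);m[y0:y1,x0:x1]=mask[y0:y1,x0:x1]
    n,l,s,ce=cv2.connectedComponentsWithStats(m)
    return [(s[i,4],tuple(np.round(ce[i],2))) for i in range(1,n) if s[i,4]>=mn]
E
python3 - <<'E'
from h import *
from cell import eyes
T=eyes.read_camera("top");S=eyes.read_camera("scene")
for n,c,boxes in(("top",T,[(278,185,325,222)]),("scene",S,[(195,160,240,196)])):
    g=cv2.cvtColor(c["image"],cv2.COLOR_RGB2GRAY)
    br=(g>125).astype(np.uint8)
    for b in boxes:
        for a,p in blobs(None,br,*b): print(n,"bright",a,p,onz(c,*p,60)[:2].round(1),onz(c,*p,92)[:2].round(1))
    dk=(g<38).astype(np.uint8)
    b=(215,165,335,255) if n=="top" else (180,145,305,235)
    for a,p in blobs(None,dk,*b,mn=25): print(n,"dark",a,p)
E
```

```text
top bright 4 (np.float64(298.0), np.float64(190.5)) [ 618.  -124.2] [ 611.1 -120. ]
top bright 5 (np.float64(307.6), np.float64(192.2)) [ 613.1 -145.9] [ 606.4 -140.8]
top bright 4 (np.float64(289.0), np.float64(193.5)) [ 611.8 -103.2] [605.3 -99.9]
top bright 6 (np.float64(315.33), np.float64(197.83)) [ 599.2 -162.5] [ 593.2 -156.8]
top bright 10 (np.float64(295.3), np.float64(203.3)) [ 588.5 -116.1] [ 582.9 -112.3]
top bright 5 (np.float64(319.0), np.float64(207.0)) [ 577.7 -169.2] [ 572.5 -163.2]
top bright 2 (np.float64(282.5), np.float64(210.0)) [574.4 -86.1] [569.3 -83.6]
top bright 7 (np.float64(318.29), np.float64(216.71)) [ 555.7 -165.9] [ 551.4 -160. ]
top bright 7 (np.float64(285.0), np.float64(218.71)) [554.3 -90.6] [550.1 -87.9]
top dark 221 (np.float64(234.18), np.float64(198.94))
top dark 625 (np.float64(300.24), np.float64(208.59))
top dark 174 (np.float64(259.22), np.float64(231.94))
scene bright 9 (np.float64(204.67), np.float64(167.67)) [ 553.4 -162.4] [ 575.7 -150.2]
scene bright 9 (np.float64(221.0), np.float64(174.67)) [ 561.  -117.2] [ 582.9 -106.9]
scene bright 7 (np.float64(199.71), np.float64(174.43)) [ 576.3 -166.1] [ 597.6 -153.7]
scene bright 9 (np.float64(233.67), np.float64(174.89)) [552.1 -87.9] [574.4 -78.9]
scene bright 11 (np.float64(199.09), np.float64(181.82)) [ 597.1 -159.1] [ 617.5 -147. ]
scene bright 9 (np.float64(203.0), np.float64(188.67)) [ 612.7 -142.8] [ 632.4 -131.4]
scene bright 8 (np.float64(211.12), np.float64(192.12)) [ 615.9 -121.1] [ 635.5 -110.7]
scene bright 5 (np.float64(220.4), np.float64(192.2)) [ 609.4 -100.5] [629.3 -90.9]
scene dark 374 (np.float64(216.39), np.float64(178.49))
scene dark 85 (np.float64(260.86), np.float64(175.05))
scene dark 130 (np.float64(272.75), np.float64(206.35))
```

```bash
python3 - <<'E'
from h import *
from cell import eyes
T=eyes.read_camera("top");S=eyes.read_camera("scene")
top={0:(285,218.71),1:(282.5,210),3:(289,193.5),4:(298,190.5),5:(307.6,192.2),6:(315.33,197.83),7:(319,207),8:(318.29,216.71)}
sc={0:(233.67,174.89),3:(220.4,192.2),4:(211.12,192.12),5:(203,188.67),6:(199.09,181.82),7:(199.71,174.43),8:(204.67,167.67)}
from scipy.optimize import least_squares
def fit(P):
    def r(x):
        o=[]
        for k,p in P.items():
            a=x[2]+np.radians(120-30*k); o+=list(p-x[:2]-(x[3]+x[4]*k)*np.array([np.cos(a),np.sin(a)]))
        return o
    s=least_squares(r,[575,-128,0,43,0]);return s.x,np.abs(s.fun).max()
res=[]
for c,d in((T,top),(S,sc)):
    x,e=fit({k:onz(c,*p,60)[:2] for k,p in d.items()});print(x.round(3),e.round(2));res.append(x)
for k in sc: p,g=tri(T,top[k],S,sc[k]);print(k,p.round(1),round(g,1))
p,g=tri(T,(295.3,203.3),S,(221,174.67));print("line",p.round(1),g)
x=np.mean(res,0);c,s=np.cos(x[2]),np.sin(x[2]);R=np.array([[c,-s],[s,c]])
o=x[:2]-R@[0,-60]
print("shaker",o,x[2]);print("start",o+R@[-45,35],"bottle",o+R@[35,85])
st=o+R@[-45,35]
for z in(70,75,80,85): print(z,proj(T,np.r_[st,z]),proj(S,np.r_[st,z]))
# button top centres: grey inside the ring (hand windows)
for n,C,b in(("top",T,(250,222,270,242)),("scene",S,(250,160,272,184))):
    g=cv2.cvtColor(C["image"],cv2.COLOR_RGB2GRAY);print(n);print(g[b[1]:b[3],b[0]:b[2]])
E
```

```text
[ 5.75944e+02 -1.25967e+02  4.00000e-02  4.05070e+01  4.49000e-01] 1.1
[ 5.74007e+02 -1.22840e+02  4.40000e-02  4.09070e+01  3.98000e-01] 0.63
0 [553.7 -88.9  62. ] 3.1
3 [ 611.  -101.4   62.2] 3.1
4 [ 617.2 -122.3   61.7] 3.4
5 [ 612.7 -144.4   59.8] 3.0
6 [ 598.4 -160.4   61.7] 3.7
7 [ 577.1 -167.4   61. ] 3.3
8 [ 554.9 -163.6   61.9] 3.8
line [ 582.4 -109.9   90.8] 5.177615607844697
shaker [572.44442159 -64.45673964] 0.04219773437153436
start [526.00799781 -31.38623092] bottle [603.82752182  21.94407644]
70 (np.float64(259.30153889446035), np.float64(231.95312160567676)) (np.float64(259.3518973167584), np.float64(170.04162752141514))
75 (np.float64(259.3164522086709), np.float64(231.73097447554682)) (np.float64(259.39574269292314), np.float64(168.76538406755373))
80 (np.float64(259.33155764270793), np.float64(231.5059655490723)) (np.float64(259.43997688225954), np.float64(167.4778231086646))
85 (np.float64(259.3468589330964), np.float64(231.27803916737682)) (np.float64(259.48460507969287), np.float64(166.1787934317828))
top
[[82 74 54 53 54 53 50 38 36 25 25 38 35 47 71 80 83 83 8
[... 2742 characters left out ...]
7  28  26  25  19  21  23  30
   47  61  63  70]
 [ 98  96  90  71  49  28  22  23  25  23  26  26  25  24  24  25  31  42
   55  61  64  68]
 [ 96  97  95  89  74  52  39  30  23  21  21  19  23  26  28  36  48  56
   60  63  64  72]
 [ 98  98  97  96  90  78  67  54  43  36  33  30  34  36  42  51  57  62
   64  67  71  83]
 [ 98  97  98  97  97  95  90  79  72  61  57  55  51  52  57  60  61  65
   70  77  80  92]
 [ 98  97  97  98  97  98  97  94  90  84  82  77  68  68  67  69  70  74
   84  90  88  96]
 [ 97  98  97  98  98  98  97  97  97  95  94  92  84  83  83  82  83  86
   93  96  96  97]
 [ 98  97  97  98  98  98  98  98  97  98  95  97  95  95  94  94  95  96
   96  97  98  98]]
```

```bash
cat >> h.py <<'E'
from scipy.spatial.transform import Rotation as Ro
def pose():
    from cell import env
    s=env.state();return s["eef_pos"].copy(),Ro.from_euler("xyz",s["tcp_rot"]).as_matrix(),s
def downR(yaw): # tool x down, tool y at world angle yaw
    x=np.array([0,0,-1.]);y=np.array([np.cos(yaw),np.sin(yaw),0]);return np.stack([x,y,np.cross(x,y)],1)
def plan(wps,op=0,maxmm=50,maxrot=0.17,p=None,R=None):
    """wps: list of (tip xyz, yaw). rows printed"""
    if p is None: p,R,_=pose()
    rows=[]
    tip=p+R[:,0]*190
    for t,yaw in wps:
        t=np.array(t,float);Rt=downR(yaw)
        rv=Ro.from_matrix(R.T@Rt).as_rotvec()
        pt=t-Rt[:,0]*190
        n=int(max(1,np.ceil(np.linalg.norm(pt-p)/maxmm),np.ceil(np.linalg.norm(rv)/maxrot)))
        for i in range(n):
            k=n-i
            rv=Ro.from_matrix(R.T@Rt).as_rotvec()/k
            d=np.round(R.T@((pt-p)/k),1);rv=np.round(rv,3)
            rows.append([*d,*rv,op]);p=p+R@d;R=R@Ro.from_rotvec(rv).as_matrix()
    print(len(rows),"end tip",(p+R[:,0]*190).round(1))
    for j in range(0,len(rows),10): print("[",", ".join(", ".join(f"{v+0:g}" for v in r) for r in rows[j:j+10]),"]")
    return rows
E
python3 - <<'E'
from h import *
from cell import eyes
p,R,s=pose();print(R.round(3),"yaw y",np.degrees(np.arctan2(R[1,1],R[0,1])),s["joints"])
c=eyes.read_camera("wrist");M=c["world_from_camera"];print("cam in tool",(R.T@(M[:3,3]-p)).round(1),(R.T@M[:3,:3]).round(3))
T=eyes.read_camera("top");S=eyes.read_camera("scene")
print(tri(T,(260.3,231.1),S,(260.2,167.5)))
E
```

```text
[[-0.     0.345  0.939]
 [-0.     0.939 -0.345]
 [-1.    -0.    -0.   ]] yaw y 69.8414693966172 [ 1.11337777e+00  4.91069632e-01  1.55899473e+00 -6.44627495e-06
  1.09171010e+00 -1.05582850e-01]
cam in tool [ 20.6  -0.2 -83.1] [[-0.     0.296 -0.955]
 [ 1.     0.001 -0.   ]
 [ 0.001 -0.955 -0.296]]
(array([526.28729132, -31.54000919,  80.50495873]), np.float64(4.077609035384134))
```

```bash
python3 - <<'E'
from h import *
plan([((590,-105,170),np.radians(62.4))],op=0,maxmm=60)
E
```

```text
14 end tip [ 590.1 -105.   170. ]
[ 3.2, -37.2, 42.1, 0.009, 0, 0, 0, 3.2, -36.8, 42.5, 0.009, 0, 0, 0, 3.2, -36.4, 42.8, 0.009, 0, 0, 0, 3.2, -36, 43.1, 0.009, 0, 0, 0, 3.2, -35.6, 43.5, 0.009, 0, 0, 0, 3.2, -35.2, 43.8, 0.009, 0, 0, 0, 3.2, -34.8, 44.1, 0.009, 0, 0, 0, 3.2, -34.4, 44.4, 0.01, 0, 0, 0, 3.2, -34, 44.7, 0.009, 0, 0, 0, 3.2, -33.6, 45.1, 0.01, 0, 0, 0 ]
[ 3.2, -33.1, 45.4, 0.009, 0, 0, 0, 3.2, -32.8, 45.7, 0.01, 0, 0, 0, 3.2, -32.3, 46, 0.009, 0, 0, 0, 3.1, -31.8, 46.3, 0.01, 0, 0, 0 ]
```

Call:
jog_arm(deltas=[3, -37, 42, 0.009, 0, 0, 0, 3, -37, 42.5, 0.009, 0, 0, 0, 3, -36, 43, 0.009, 0, 0, 0, 3, -36, 43, 0.009, 0, 0, 0, 3, -36, 43.5, 0.009, 0, 0, 0, 3, -35, 44, 0.009, 0, 0, 0, 3, -35, 44, 0.009, 0, 0, 0, 3, -34, 44.5, 0.01, 0, 0, 0, 3, -34, 45, 0.009, 0, 0, 0, 3, -34, 45, 0.01, 0, 0, 0])

```text
t: 1.75
eef_pos: [489.5, 80.0, 374.9]
tcp_rot: [0.941, 1.565, 0.5]
ft_force: [0.3, 1.0, -0.1]
opening: 0.025
```

```bash
python3 - <<'E'
from h import *
plan([((590,-105,170),np.radians(62.4))],op=0,maxmm=60)
E
```

```text
4 end tip [ 589.9 -105.   170. ]
[ 3.7, -31.1, 42.4, 0.01, 0.001, -0.001, 0, 3.7, -30.7, 42.8, 0.01, 0.001, -0.001, 0, 3.7, -30.3, 43.1, 0.011, 0.001, -0.002, 0, 3.7, -29.9, 43.4, 0.01, 0.001, -0.001, 0 ]
```

Call:
jog_arm(deltas=[4, -31, 42.5, 0.01, 0.001, -0.001, 0, 4, -31, 43, 0.01, 0.001, -0.001, 0, 4, -30, 43, 0.01, 0.001, -0.001, 0, 4, -30, 43.5, 0.01, 0.001, -0.001, 0, 0, 0, 0, 0, 0, 0, 0])

```text
t: 2.38
eef_pos: [593.8, -115.7, 358.3]
tcp_rot: [0.906, 1.569, 0.419]
ft_force: [-0.5, 0.8, -0.4]
opening: 0.005
```

```bash
python3 - <<'E'
from h import *
from cell import eyes
p,R,s=pose();print((p+R[:,0]*190).round(1),np.degrees(np.arctan2(R[1,1],R[0,1])),s["ft_force"],s["opening"],R[:,0])
c=eyes.read_camera("wrist");cv2.imwrite("pics/w1.png",c["image"][:,:,::-1])
for P in((575,-124.4,60),(526.2,-31.5,80.5)): print(proj(c,np.array(P)))
E
```

```text
[ 594.1 -115.5  168.3] 62.13003393676136 [-0.50952721  0.77023864 -0.44488061] 0.005447908064335601 [ 1.95356721e-03  8.70903986e-04 -9.99997713e-01]
(np.float64(238.40213488880528), np.float64(173.3310218951671))
(np.float64(308.3824980781087), np.float64(75.67265039934753))
```

View pics/w1.png

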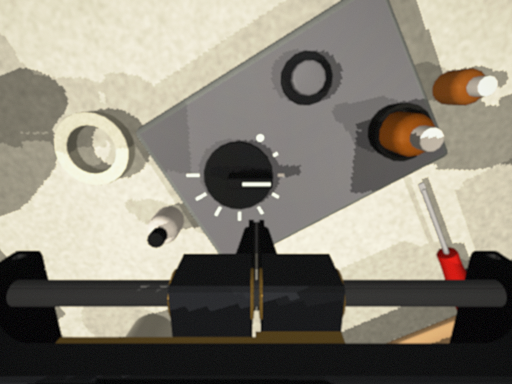

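The wrist view shows the disc at about (238,175), the pointer level along the tool's y at speed 2, the button at (307,76) and the shut tip at (257,222). Predictions agree within about 2 px. I'll refine the axis and button from this view.

```bash
python3 - <<'E'
from h import *
from cell import eyes
c=eyes.read_camera("wrist");g=cv2.cvtColor(c["image"],cv2.COLOR_RGB2GRAY)
B=[(a,p,onz(c,*p,60)[:2]) for a,p in blobs(None,(g>215).astype(np.uint8),183,130,290,222,mn=4)]
# crude: assign by angle
C=np.array([575,-124.4]);Q={}
for a,p,w in B:
    d=w-C;r=np.hypot(*d);k=(120+2.4-np.degrees(np.arctan2(d[1],d[0])))/30
    print(a,p,w.round(1),r.round(1),k.round(2))
    if 38<r<49 and abs(k-round(k))<.2: Q[round(k)]=w
from scipy.optimize import least_squares
def r(x):
    o=[]
    for k,p in Q.items():
        a=x[2]+np.radians(120-30*k);o+=list(p-x[:2]-(x[3]+x[4]*k)*np.array([np.cos(a),np.sin(a)]))
    return o
s=least_squares(r,[575,-124,0,43,0]);x=s.x;print(x.round(2),np.abs(s.fun).max(),np.degrees(x[2]))
co,si=np.cos(x[2]),np.sin(x[2]);Rr=np.array([[co,-si],[si,co]])
o=x[:2]-Rr@[0,-60];print("start",o+Rr@[-45,35])
m=((g>85)&(g<150)).astype(np.uint8)
m=cv2.erode(m,np.ones((3,3)))
for a,p in blobs(None,m,285,55,332,98,mn=20): print(a,p,onz(c,*p,80.5)[:2])
E
```

```text
44 (np.float64(258.64), np.float64(139.09)) [554.3 -90.4] 39.8 0.03
14 (np.float64(273.71), np.float64(155.57)) [574.6 -85. ] 39.4 1.06
39 (np.float64(191.67), np.float64(176.03)) [ 555.5 -164. ] 44.1 7.96
105 (np.float64(254.88), np.float64(185.51)) [ 592.4 -114.6] 20.0 3.1
33 (np.float64(199.52), np.float64(197.55)) [ 577.8 -168.6] 44.3 6.96
21 (np.float64(273.9), np.float64(196.38)) [ 611.  -103.2] 41.8 3.07
31 (np.float64(216.68), np.float64(212.0)) [ 599.  -161.3] 44.0 5.98
23 (np.float64(258.74), np.float64(211.09)) [ 617.8 -123.7] 42.8 4.05
25 (np.float64(238.0), np.float64(216.68)) [ 613.4 -144.9] 43.5 5.02
[ 5.7595e+02 -1.2525e+02  4.0000e-02  4.0340e+01  4.1000e-01] 0.6797838229422979 2.196315730243726
start [527.34117238 -32.04060052]
28 (np.float64(287.0), np.float64(57.0)) [504.67702953 -39.149972  ]
779 (np.float64(306.98), np.float64(79.27)) [527.22353045 -32.11285568]
```

```bash
cat >> h.py <<'E'
C=np.array([575.5,-125.0])
def push(phi,off,r=22,z=78):
    a=np.radians(phi);u=np.array([np.cos(a),np.sin(a)]);n=np.array([-u[1],u[0]])
    return (np.r_[C+r*u+off*n,z],a)
E
python3 - <<'E'
from h import *
w,a=push(62.3,32)
plan([(np.r_[w[:2],150],a),(w,a)],maxmm=20)
E
```

```text
7 end tip [557.4 -90.7  78. ]
[ 6.2, 1.1, -13.9, 0, 0, -0.001, 0, 6.2, 1.1, -13.9, 0, 0, 0, 0, 6.3, 1.2, -13.9, -0.001, 0, -0.001, 0, 18, 0, 0, 0, 0, 0, 0, 18, 0, 0, 0, 0, 0, 0, 18, 0, 0, 0, 0, 0, 0, 18, 0, 0, 0, 0, 0, 0 ]
```

Call:
jog_arm(deltas=[6, 1, -14, 0, 0, 0, 0, 6, 1, -14, 0, 0, 0, 0, 6, 1, -14, 0, 0, 0, 0, 0, 0, 0, 0, 0, 0, 0, 20, 0, 0, 0, 0, 0, 0, 20, 0, 0, 0, 0, 0, 0, 20, 0, 0, 0, 0, 0, 0, 0, 0, 0, 0, 0, 0, 0])

```text
t: 3.48
eef_pos: [555.4, -83.2, 282.8]
tcp_rot: [0.583, 1.564, 0.108]
ft_force: [0.4, -0.8, 1.0]
opening: 0.004
```

```bash
python3 - <<'E'
from h import *
from cell import eyes
p,R,s=pose();print((p+R[:,0]*190).round(1),np.degrees(np.arctan2(R[1,1],R[0,1])),s["ft_force"])
c=eyes.read_camera("wrist");cv2.imwrite("pics/w2.png",c["image"][:,:,::-1])
w,a=push(62.3,30);plan([(w,a)],maxmm=20)
E
```

```text
[556.6 -83.   92.8] 62.783280487874165 [ 0.41124894 -0.76587484  0.99235532]
1 end tip [559.1 -91.6  78. ]
[ 15.7, -5.9, 6.9, 0.008, 0.007, -0.004, 0 ]
```

View pics/w2.png

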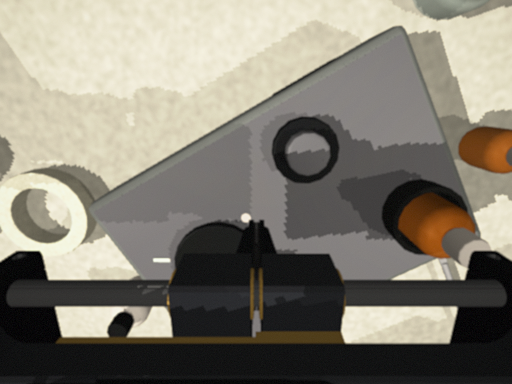

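The wrist view shows the shut tip at (257,222) beside the disc at (210,240), on the counter-clockwise side of the fin, with nothing touched. Next I'll lower it to pushing height.

Call:
jog_arm(deltas=[15, -6, 7, 0.008, 0.007, -0.004, 0, 0, 0, 0, 0, 0, 0, 0])

```text
t: 3.78
eef_pos: [559.9, -92.2, 269.3]
tcp_rot: [-0.007, 1.569, -0.49]
ft_force: [-0.3, -0.4, 0.2]
opening: 0.004
```

```bash
python3 - <<'E'
from h import *
p,R,s=pose();print((p+R[:,0]*190).round(1),np.degrees(np.arctan2(R[1,1],R[0,1])),s["ft_force"])
plan([push(62.3,24),push(62.3,18),push(62.3,15),push(57,15),push(52,15),push(47,15),push(42,15)],maxmm=20)
E
```

```text
[560.2 -92.4  79.3] 62.320954825452304 [-0.30309155 -0.42162756  0.2179661 ]
7 end tip [581.8 -99.1  78. ]
[ 1.3, 0.2, 5.1, 0, 0.002, 0, 0, 0, 0, 6, 0, 0, 0, 0, 0, 0, 3, 0, 0, 0, 0, 0, 1.3, 2, 0.093, 0, 0, 0, 0, 1.3, 2, 0.087, 0, 0, 0, 0, 1.2, 2, 0.087, 0, 0, 0, 0, 1.2, 2, 0.088, 0, 0, 0 ]
```

Call:
jog_arm(deltas=[1, 0, 5, 0, 0.002, 0, 0, 0, 0, 6, 0, 0, 0, 0, 0, 0, 3, 0, 0, 0, 0, 0, 0, 0, 0, 0, 0, 0])

```text
t: 4.28
eef_pos: [572.8, -98.8, 268.7]
tcp_rot: [3.027, 1.568, 2.543]
ft_force: [-2.1, 2.0, 1.0]
opening: 0.005
```

```bash
python3 - <<'E'
from h import *
p,R,s=pose();print((p+R[:,0]*190).round(1),np.degrees(np.arctan2(R[1,1],R[0,1])),s["ft_force"])
plan([push(60,15),push(56,15),push(52,15),push(48,15),push(44,15)],maxmm=20)
E
```

```text
[572.4 -98.4  78.7] 62.29591890204171 [-2.0972307   2.00890579  0.98202269]
5 end tip [580.9 -98.8  78. ]
[ 0.7, 0.6, 0.4, 0.04, -0.003, 0, 0, 0, 1, 1.6, 0.07, 0, 0, 0, 0, 1, 1.6, 0.07, 0, 0, 0, 0, 1, 1.6, 0.07, 0, 0, 0, 0, 1, 1.5, 0.069, 0, 0, 0 ]
```

Call:
jog_arm(deltas=[0, 0.6, 0.5, 0.04, -0.002, 0, 0, 0, 1, 1.6, 0.07, 0, 0, 0, 0, 1, 1.6, 0.07, 0, 0, 0, 0, 1, 1.6, 0.07, 0, 0, 0, 0, 0, 0, 0, 0, 0, 0])

```text
t: 4.9
eef_pos: [578.9, -98.4, 269.0]
tcp_rot: [-2.806, 1.567, 2.737]
ft_force: [-0.3, -0.2, 0.2]
opening: 0.0
```

```bash
cat > st.py <<'E'
from h import *
from cell import eyes
import sys
p,R,s=pose();t=p+R[:,0]*190;print(t.round(1),"yaw",np.degrees(np.arctan2(R[1,1],R[0,1])).round(1),"F",s["ft_force"].round(1),s["t"])
if len(sys.argv)>1:
    a=eyes.read_camera("top")["image"][160:260,200:350,::-1];b=eyes.read_camera("scene")["image"][140:240,170:320,::-1]
    im=np.vstack([cv2.resize(x,None,fx=4,fy=3,interpolation=cv2.INTER_CUBIC) for x in (a,b)])
    cv2.imwrite(f"pics/{sys.argv[1]}.png",im[:600])
E
python3 st.py s1
```

```text
[578.3 -98.1  79. ] yaw 47.6 F [-0.3 -0.2  0.2] 4.9
```

View pics/s1.png

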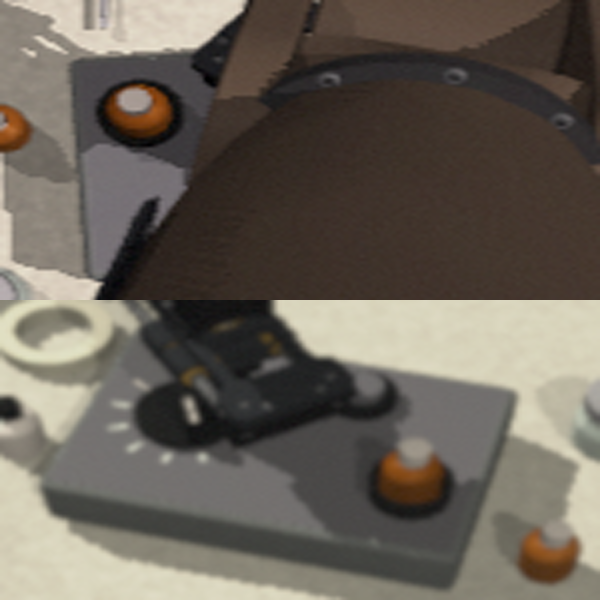

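The top view is blocked by the arm. In the scene half, the white line at (190,408) has turned and the force fell to zero, so it clicked into 3. Next click.

```bash
python3 - <<'E'
from h import *
plan([push(43,15),push(38,15),push(33,15),push(29,15),push(25,15),push(21,15),push(17,15)],maxmm=20)
E
```

```text
7 end tip [ 592.1 -104.1   78. ]
[ 0.9, 1.3, 2.4, 0.081, -0.004, 0.001, 0, 0, 1.2, 2, 0.087, 0, 0, 0, 0, 1.2, 1.9, 0.088, 0, 0, 0, 0, 1, 1.6, 0.07, 0, 0, 0, 0, 1, 1.6, 0.069, 0.001, 0, 0, 0, 1, 1.6, 0.07, 0, 0, 0, 0, 1, 1.5, 0.07, 0, 0, 0 ]
```

Call:
jog_arm(deltas=[0.5, 1.3, 2.4, 0.08, -0.004, 0.001, 0, 0, 1.2, 2, 0.087, 0, 0, 0, 0, 1.2, 2, 0.087, 0, 0, 0, 0, 1, 1.6, 0.07, 0, 0, 0, 0, 1, 1.6, 0.07, 0, 0, 0, 0, 0, 0, 0, 0, 0, 0])

```text
t: 5.75
eef_pos: [588.1, -100.9, 268.6]
tcp_rot: [-2.54, 1.566, 2.606]
ft_force: [-1.0, 1.5, 0.3]
opening: 0.004
```

```bash
python3 st.py; python3 - <<'E'
from h import *
plan([push(23,15),push(20,15),push(17,15)],maxmm=20)
E
```

```text
[ 587.4 -100.4   78.6] yaw 24.9 F [-1.   1.5  0.3] 5.75
3 end tip [ 592.2 -104.2   78. ]
[ 0.6, 0.9, 2.3, 0.032, -0.004, 0.003, 0, 0, 0.7, 1.2, 0.053, 0, 0, 0, 0, 0.8, 1.1, 0.052, 0, 0, 0 ]
```

Call:
jog_arm(deltas=[0.5, 1, 2.3, 0.03, -0.004, 0.003, 0, 0, 0.8, 1.3, 0.053, 0, 0, 0, 0, 0.8, 1.2, 0.052, 0, 0, 0, 0, 0, 0, 0, 0, 0, 0])

```text
t: 6.25
eef_pos: [592.9, -105.1, 268.2]
tcp_rot: [0.706, 1.568, -0.567]
ft_force: [-0.0, 0.3, 0.2]
opening: 0.005
```

```bash
python3 st.py s2; python3 - <<'E'
from h import *
plan([push(13,15),push(8,15),push(3,15),push(-1,15),push(-5,15),push(-9,15),push(-13,15)],maxmm=20)
E
```

```text
[ 593.4 -105.4   78.2] yaw 17.1 F [-0.   0.3  0.2] 6.25
7 end tip [ 600.2 -115.3   78. ]
[ 0.2, 0.6, 0.7, 0.072, 0.002, -0.002, 0, 0, 1.2, 2, 0.087, 0, 0, 0, 0, 1.3, 1.9, 0.087, 0, 0, 0, 0, 1, 1.6, 0.07, 0, 0, 0, 0, 0.9, 1.6, 0.07, 0, 0, 0, 0, 1, 1.5, 0.07, 0, 0, 0, 0, 1, 1.6, 0.07, 0, 0, 0 ]
```

View pics/s2.png

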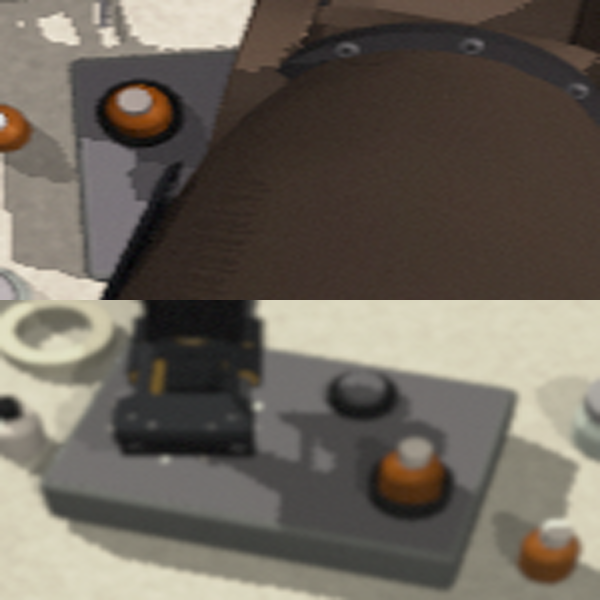

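The gripper hides the selector in both views. The force dropped from about 1.8 N to 0, which fits a click into 4. If so, contact should return near fin angle 2°.

Call:
jog_arm(deltas=[0, 0.6, 0.8, 0.07, 0.002, -0.002, 0, 0, 1.2, 2, 0.087, 0, 0, 0, 0, 1.3, 2, 0.087, 0, 0, 0, 0, 0, 0, 0, 0, 0, 0])

```text
t: 6.85
eef_pos: [596.4, -108.2, 268.2]
tcp_rot: [-2.447, 1.568, 2.318]
ft_force: [-0.9, 4.4, 1.2]
opening: 0.008
```

```bash
python3 st.py; python3 - <<'E'
from h import *
plan([push(-1,15),push(-5,15),push(-9,15),push(-13,15)],maxmm=20)
E
```

```text
[ 596.  -107.8   78.2] yaw 3.0 F [-0.9  4.4  1.2] 6.85
4 end tip [ 600.3 -115.3   78. ]
[ 0.2, 1.2, 2.3, 0.069, -0.002, 0.002, 0, 0, 1, 1.6, 0.07, 0, 0, 0, 0, 1, 1.5, 0.07, 0, 0, 0, 0, 1, 1.6, 0.07, 0, 0, 0 ]
```

Call:
jog_arm(deltas=[0, 1, 2.2, 0.07, 0, 0, 0, 0, 1, 1.6, 0.07, 0, 0, 0, 0, 1, 1.6, 0.07, 0, 0, 0, 0, 0, 0, 0, 0, 0, 0])

```text
t: 7.35
eef_pos: [599.3, -112.7, 268.2]
tcp_rot: [-2.52, 1.568, 2.038]
ft_force: [-1.0, 0.2, -0.1]
opening: 0.007
```

```bash
python3 st.py; python3 - <<'E'
from h import *
plan([push(-11,15),push(-14,15),push(-17,15)],maxmm=20)
E
```

```text
[ 599.  -112.2   78.2] yaw -8.9 F [-1.   0.2 -0.1] 7.35
3 end tip [ 600.9 -117.2   78. ]
[ 0.2, 0.9, 1.6, 0.037, -0.003, 0.002, 0, 0, 0.8, 1.2, 0.053, 0, 0, 0, 0, 0.7, 1.2, 0.052, 0, 0, 0 ]
```

Call:
jog_arm(deltas=[0, 0.9, 1.6, 0.037, 0, 0, 0, 0, 0.8, 1.2, 0.053, 0, 0, 0, 0, 0.8, 1.2, 0.052, 0, 0, 0, 0, 0, 0, 0, 0, 0, 0])

```text
t: 7.85
eef_pos: [601.1, -117.8, 268.2]
tcp_rot: [-2.456, 1.569, 1.958]
ft_force: [0.0, -0.4, 1.0]
opening: 0.004
```

```bash
python3 st.py; python3 - <<'E'
from h import *
# back off ccw-wise, then up, then aside
w,a=push(-17,32);plan([(w,a),(np.r_[w[:2],150],a)],maxmm=25)
E
```

```text
[ 600.9 -117.4   78.2] yaw -17.0 F [ 0.  -0.4  1. ] 7.85
4 end tip [ 605.8 -100.9  150. ]
[ 0.3, -0.4, -17.6, -0.001, -0.002, 0.001, 0, -24, 0, 0, 0, 0, 0, 0, -24, 0, 0, 0, 0, 0, 0, -24, 0, 0, 0, 0, 0, 0 ]
```

Call:
jog_arm(deltas=[0, 0, -10, 0, 0, 0, 0, 0, 0, -10, 0, 0, 0, 0, -20, 0, 0, 0, 0, 0, 0, -30, 0, 0, 0, 0, 0, 0, -30, 0, 0, 0, 0, 0, 0, -20, 0, 0, 0, 0, 0, 0, 0, 0, 0, 0, 0, 0, 0])

```text
t: 8.72
eef_pos: [608.2, -93.7, 370.6]
tcp_rot: [-2.173, 1.568, 2.25]
ft_force: [-0.6, 0.6, -0.2]
opening: 0.006
```

```bash
python3 st.py s3; python3 - <<'E'
from h import *
from cell import eyes
cv2.imwrite("pics/w3.png",eyes.read_camera("wrist")["image"][:,:,::-1])
plan([((527,-32,160),np.radians(-17))],maxmm=40)
E
```

```text
[607.8 -93.2 180.6] yaw -16.6 F [-0.6  0.6 -0.2] 8.725
3 end tip [527.  -31.9 160. ]
[ 6.4, -31.7, -12.1, 0.002, 0, 0.002, 0, 6.3, -31.8, -12, 0.002, -0.001, 0.002, 0, 6.2, -31.8, -11.9, 0.002, 0, 0.002, 0 ]
```

View pics/s3.png

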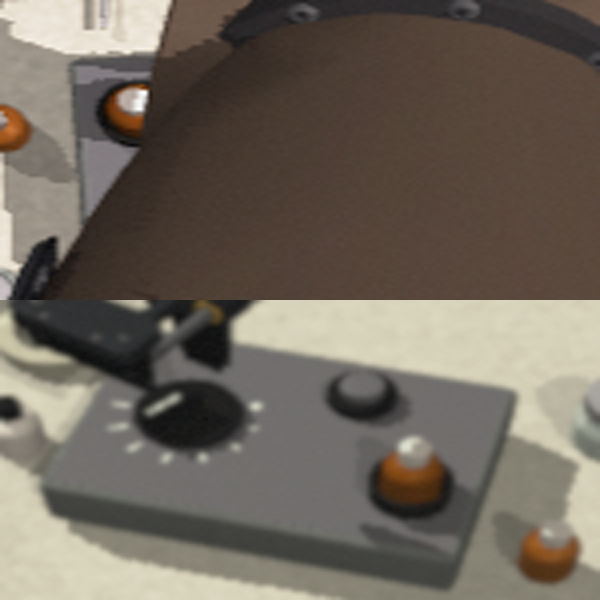

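View pics/w3.png

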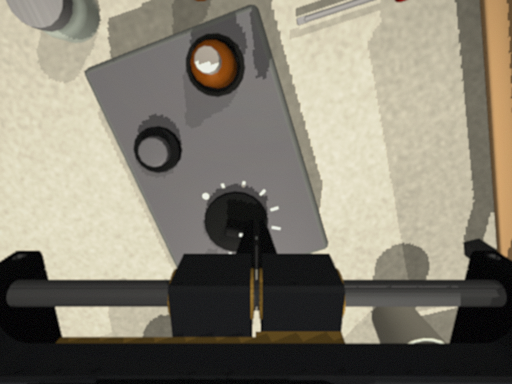

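The scene half shows the white line running (180,395) to (145,412), and the finger is clear of it. I'll measure its angle.

```bash
cat > ang.py <<'E'
from h import *
from cell import eyes
def line(c,box,th):
    g=cv2.cvtColor(c["image"],cv2.COLOR_RGB2GRAY);m=np.zeros(g.shape,bool);x0,y0,x1,y1=box;m[y0:y1,x0:x1]=g[y0:y1,x0:x1]>th
    n,l,s,ce=cv2.connectedComponentsWithStats(m.astype(np.uint8));i=1+np.argmax(s[1:,4]);v,u=np.nonzero(l==i)
    P=np.array([onz(c,a,b,92)[:2] for a,b in zip(u,v)]);mu=P.mean(0)
    d=np.linalg.svd(P-mu)[2][0]
    d*=np.sign(d@(mu-C));e=(P-mu)@d;print(len(u),"mid",mu.round(1),"len",np.ptp(e).round(1),"angle line",np.degrees(np.arctan2(d[1],d[0])).round(1),"from axis",np.degrees(np.arctan2(*(mu-C)[::-1])).round(1))
E
python3 - <<'E'
from ang import *
S=eyes.read_camera("scene");print(proj(S,np.r_[C,92]))
line(S,(203,168,218,181),120)
E
```

```text
(np.float64(214.80982507681713), np.float64(170.29886539373692))
17 mid [ 589.3 -130.8] len 21.0 angle line -28.8 from axis -22.9
```

The line angle is -28.8° against an expected -27.7°, so the selector is in speed 5. Next I'll move above start.

Call:
jog_arm(deltas=[6, -32, -12, 0, 0, 0, 0, 6, -32, -12, 0, 0, 0, 0, 6, -30, -11, 0, 0, 0, 0, 0, 0, 0, 0, 0, 0, 0, 0, 0, 0, 0, 0, 0, 0])

```text
t: 9.55
eef_pos: [525.9, -32.3, 346.2]
tcp_rot: [-1.638, 1.558, 2.784]
ft_force: [1.0, 0.2, 0.3]
opening: 0.006
```

```bash
python3 st.py; python3 - <<'E'
from h import *
plan([((527,-32,110),np.radians(-17))],maxmm=40)
E
```

```text
[523.6 -31.5 156.2] yaw -16.7 F [1.  0.2 0.3] 9.55
2 end tip [527.1 -32.  110. ]
[ 23.1, 0.8, -0.3, 0.003, 0, 0.006, 0, 23.1, 0.7, -0.3, 0.003, -0.001, 0.007, 0 ]
```

Call:
jog_arm(deltas=[23, 1, 0, 0, 0, 0.006, 0, 23, 1, 0, 0, 0, 0.006, 0, 10, 0, 0, 0, 0, 0, 0, 0, 0, 0, 0, 0, 0, 0])

```text
t: 10.05
eef_pos: [529.9, -34.6, 288.4]
tcp_rot: [2.279, 1.569, 0.416]
ft_force: [0.8, -0.6, -0.5]
opening: 0.002
```

```bash
python3 st.py s4; python3 - <<'E'
from h import *
plan([((527,-32,90),np.radians(-17))],maxmm=40)
E
```

```text
[530.2 -34.4  98.4] yaw -16.8 F [ 0.8 -0.6 -0.5] 10.05
1 end tip [526.9 -32.   90. ]
[ 9.2, -3.5, -1.5, 0.004, -0.001, -0.003, 0 ]
```

View pics/s4.png

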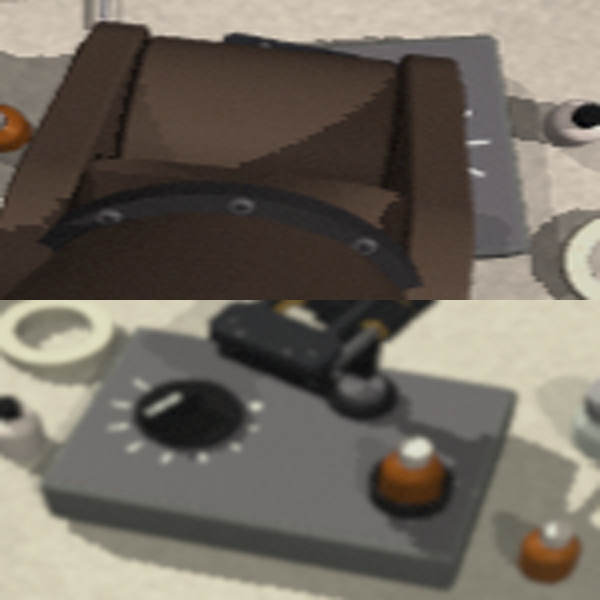

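The scene half shows the tip above the button at (360,385) and the white line unchanged in speed 5.

Call:
jog_arm(deltas=[6, -3.5, -1.5, 0.004, 0, -0.002, 0, 4, 0, 0, 0, 0, 0, 0, 0, 0, 0, 0, 0, 0, 0])

```text
t: 10.52
eef_pos: [526.9, -31.8, 279.8]
tcp_rot: [2.079, 1.568, 0.211]
ft_force: [-0.5, -0.9, -0.1]
opening: 0.005
```

```bash
python3 st.py; python3 - <<'E'
from h import *
plan([((527,-32,80),np.radians(-17))],maxmm=40)
E
```

```text
[527.5 -31.7  89.8] yaw -17.0 F [-0.5 -0.9 -0.1] 10.525
1 end tip [527.1 -32.   80. ]
[ 9.8, 0.1, 0.2, 0, -0.001, -0.002, 0 ]
```

Call:
jog_arm(deltas=[8, 0, 0, 0, 0, 0, 0, 3, 0, 0, 0, 0, 0, 0, 2, 0, 0, 0, 0, 0, 0, 0, 0, 0, 0, 0, 0, 0])

```text
t: 11.02
eef_pos: [527.1, -31.8, 266.5]
tcp_rot: [1.982, 1.567, 0.115]
ft_force: [-1.0, 0.2, 4.7]
opening: 0.006
```

```bash
python3 st.py
```

```text
[527.8 -31.7  76.5] yaw -17.0 F [-1.   0.2  4.7] 11.025
```

Call:
jog_arm(deltas=[2, 0, 0, 0, 0, 0, 0, 2, 0, 0, 0, 0, 0, 0])

```text
t: 11.28
eef_pos: [526.9, -31.7, 265.8]
tcp_rot: [1.861, 1.565, -0.006]
ft_force: [-9.9, 1.2, 38.2]
opening: 0.008
```

```bash
python3 st.py
```

```text
[528.  -31.7  75.8] yaw -17.0 F [-9.9  1.2 38.2] 11.275
```

Call:
jog_arm(deltas=[-0.5, 0, 0, 0, 0, 0, 0])

```text
t: 11.4
eef_pos: [526.7, -31.7, 267.1]
tcp_rot: [1.836, 1.565, -0.031]
ft_force: [-1.7, 0.3, 4.3]
opening: 0.006
```

```bash
python3 st.py s5; python3 - <<'E'
import cv2
from cell import eyes
cv2.imwrite("pics/s5b.png",cv2.resize(eyes.read_camera("scene")["image"][145:205,225:305,::-1],None,fx=8,fy=8,interpolation=cv2.INTER_CUBIC))
E
```

```text
[527.8 -31.7  77.1] yaw -17.0 F [-1.7  0.3  4.3] 11.4
```

View pics/s5b.png

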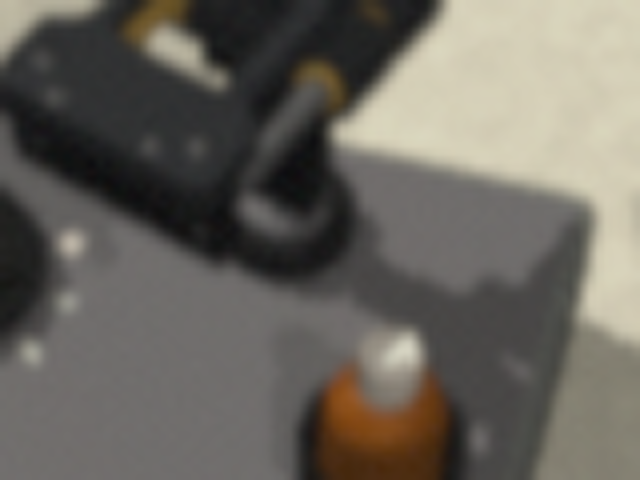

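The picture shows the tip inside the button's grey disc (290,220) and clear of the ring. The force rose by about 0.7 N per mm to 4.7 N and then hit a hard stop, so it was fully in. Releasing now.

Call:
jog_arm(deltas=[-10, 0, 0, 0, 0, 0, 0, -30, 0, 0, 0, 0, 0, 0, -50, 0, 0, 0, 0, 0, 0, -50, 0, 0, 0, 0, 0, 0, -20, -40, 20, 0, 0, 0, 0, 0, -50, 30, 0, 0, 0, 0, 0, -50, 30, 0, 0, 0, 0, 0, -40, 20, 0, 0, 0, 0, 0, 0, 0, 0, 0, 0, 0])

```text
t: 12.68
eef_pos: [318.5, -75.0, 432.7]
tcp_rot: [1.665, 1.564, -0.201]
ft_force: [0.6, -0.6, -0.1]
opening: 0.006
```

```bash
python3 st.py s6; python3 - <<'E'
from ang import *
S=eyes.read_camera("scene");line(S,(203,168,218,181),120)
cv2.imwrite("pics/scene6.png",S["image"][:,:,::-1])
E
```

```text
[319.7 -75.2 242.7] yaw -16.9 F [ 0.6 -0.6 -0.1] 12.675
9 mid [ 589.2 -130.2] len 15.9 angle line -26.2 from axis -20.7
```

View pics/s6.png

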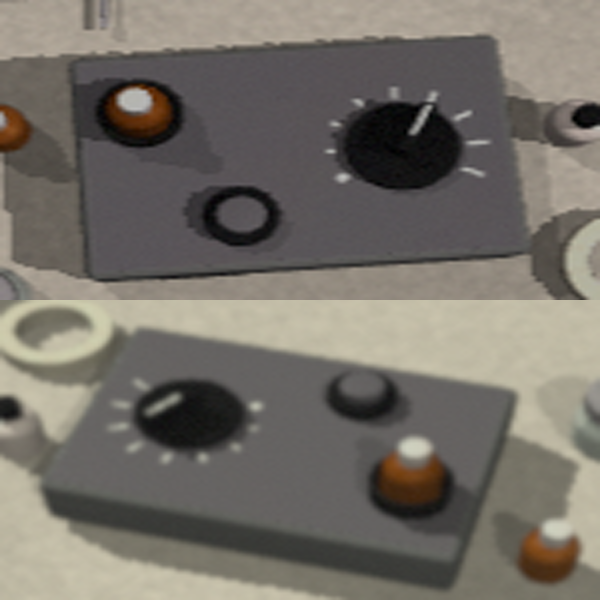

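View pics/scene6.png

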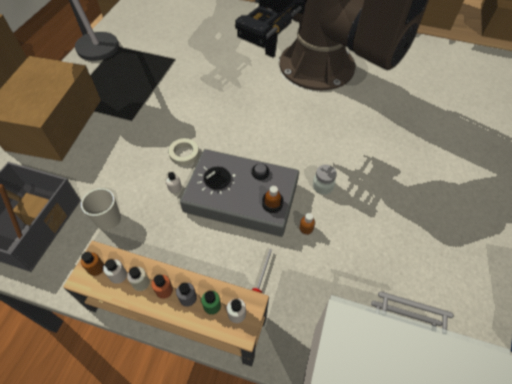

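Both views show the pointer at the fifth tick, (433,97) in the top crop. The button is up, the bottle is in its cup, the shaker is in place and nothing else has moved. Handing in.

```bash
python3 -c "
from cell import env
env.job_done();print(env.state()['t'])"
```

```text
the job is handed in; nothing more can be done
the job is handed in; nothing more can be done
```

The job is done and handed in. The selector started in speed 2; I pushed its pointer three clicks clockwise to speed 5 with the shut fingertips and took them off. I then pressed start fully in, let it come back up and moved the arm clear, at about 12.7 s of the 51 s allowed.

- **Selector:** in the last pictures the pointer lies at the fifth tick, at -26° to -29° against the -27.7° expected. The tool force while pushing peaked at about 4.5 N in the readings.
- **Click into 4:** the gripper hid the selector, so I judged this one by the force dropping and contact coming back where expected.
- **Start button:** the force rose to 4.7 N and then met a hard stop. That stop read up to 38 N downward for a moment, firmer than needed. In the last pictures the button looks fully up.
- **Button height:** the stop came at a tip height of 75.8 mm, about 1.3 mm higher than the pictures predicted. That is within the camera calibration error.
- **Everything else:** the shaker, its bottle and the other things on the desk look unmoved, and the arm touches nothing.

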